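# Pair glazed cups with their saucers in a pottery studio

### The arm

A 6-joint arm with a two-finger parallel gripper is mounted at the origin on the work surface. World frame = base frame: x ahead of the robot, y to its left, z up, the work surface at z = 0. Lengths are in mm, angles in rad, forces in N, time in s.
With the tool pointing down it reaches from about 275 to 750 mm from the base axis. Payload 10.2 kg.
Tool frame: the origin (TCP) lies between the finger pads; the fingertips stand 17 mm ahead of it and the grasp point (between the pads) lies 2 mm behind it (tips_ahead is the distance from the TCP to the fingertips, in mm); z points along the fingers, y is the line along which they close (so a half turn about z gives the same grasp; the last joint's range is limited). The gripper opens to 85 mm and grips with 20 to 120 N. Pads are 22 mm wide; open, the fingers measure 114 mm over their backs; the gripper's body (76 mm by 85 mm) begins 54 mm behind the grasp point. The pads swing forward as they close: fully open they stand 13 mm farther back than shut.
Start: joints at [-1.496, 0.313, 1.498, -0, 1.331, -0.223], TCP at [154.031, -501.902, 248.294] pointing down, gripper open.
Joint ranges: [-2.94, 2.94], [-0.97, 2.17], [0.19, 2.56], [-1.23, 4.37], [0.02, 3.11], [-2.88, 2.88]. Speed limits (rad/s): [2.39, 2.39, 3.01, 3.14, 3.14, 3.14].

### API

Orientations are given as a unit quaternion [w, x, y, z].
In Python, from rig import sense, capture, finish_job, boxes_of, tips_ahead gives the robot as it stands.
- The arm moves only by the tool drive_tool, never from a script. Its argument "commands" is text: rows parted by semicolons, each of 7 numbers parted by spaces: the shift along the world's x, y, z in units of 0.1 m (1.0 is 0.1 m), then the turn, a rotation vector about the world's x, y, z in units of pi/4 rad (1.0 is pi/4 rad), then the opening in per cent of the stroke, from 0 (shut) to 100 (fully open). A call has 1 to 20 rows; each row shifts and turns the commanded pose from where the row before left it; what a row does not reach is not made up. A row lasts 1/12 s, in which the tool goes at most 41.7 mm and 7.16 degrees, less where a joint would pass 70% of its speed; a pose out of reach is approached as far as the arm can. A call with a number of a shift or a turn outside -1 to 1 is refused whole. A call with a gripper value outside its range is refused whole. The fingers move at their own pace and stop on an object; "force" is the grip in N (left out, the last holds). Time passes only in rows, so rows that do not move let the fingers close. It gives the time, the measured TCP pose, the force, the opening and the grip force at its end, in the units of the state.
- sense(): the state, without advancing time (a new reading comes with each control period).
- capture(name): name is "scene" or "top" or "wrist"; returns a dict with "pixels" (384x512x3 uint8, blue, green, red), "fov_y" (degrees; the focal length in pixels is half the picture's height over the tangent of half this angle, whatever the lens; pixels are square), "cx", "cy" (the principal point, pixels), "position" and "attitude" of the camera in the world; the wrist camera has in their place "tool_from_camera" (4x4, takes a point from camera to tool coordinates, whose origin is the TCP and whose axes are the flange's). Camera axes: x right, y down, z forward; pixel columns grow to the right and rows downward; lengths in mm; the calibration is good to about 2 mm. A picture is of the moment at which its call begins: read the wrist's pose just before it. There is no depth.
- finish_job(): hands the job in; it is judged then, once.
Trained networks look in a picture, given as the dict that the camera call returned (one of the last four; its "shot" number tells which), for a name from the list of things; names that differ only in an ending like _2 or _b are one class to them, and where a whole thing is asked for, a point or a joint stands for the part that bears it (a point fixed in the world has none). Each returns a list of dicts, best first, with "confidence" (0 to 1); they miss things now and then, are a little off and sometimes report something else, mostly with a low value. They report only what shows in the picture. A call takes as long as a camera call. They do not tell look-alikes from the thing itself.
- boxes_of(picture, name): "position" ([column, row] in pixels, amid what is visible of it).
The state is a dict: "time_s": time; "joints": joint angles; "dq": joint speeds; "tau": joint torques, N m; "eef_pos": TCP position; "ee_rot": TCP orientation; "force": force on the tool from outside, world axes, zero at the start; "wrist_torque": the same for the moment, N m; "grip_width": opening from 0.0 (shut) to 1.0 (fully open); "grip_force": force on a finger pad.
Only numpy, scipy, OpenCV 4.12 (cv2) and the standard library are available. Lean on these libraries where they do the work, as an engineer would, in place of code of your own. Each camera call takes 0.05 s, during which the arm holds its last target. There are 200 camera calls.

### The job

Pair up the fired sets: stand each of the four cups upright in the middle of the saucer that has the same glaze colour, leaving every saucer where it lies. Lower the cups onto the saucers rather than dropping them, and do not disturb the lighthouse or the brown bowl beside them.

Things in the scene. Friction and masses are not known exactly. Their poses are not given: they have to be found in the camera images.
- cup_blue: cobalt blue glazed ceramic tumbler without handle, open top, 52 mm outer diameter (straight sides from 25 mm up; the foot narrows to 42 mm), 62 mm tall, wall 3.5 mm, about 140 g, standing upright on the bench; origin at the centre of its underside, z up
- cup_green: leaf green glazed ceramic tumbler without handle, open top, 52 mm outer diameter (straight sides from 25 mm up; the foot narrows to 42 mm), 62 mm tall, wall 3.5 mm, about 140 g, standing upright on the bench; origin at the centre of its underside, z up
- cup_red: iron red glazed ceramic tumbler without handle, open top, 52 mm outer diameter (straight sides from 25 mm up; the foot narrows to 42 mm), 62 mm tall, wall 3.5 mm, about 140 g, standing upright on the bench; origin at the centre of its underside, z up
- cup_white: white glazed ceramic tumbler without handle, open top, 52 mm outer diameter (straight sides from 25 mm up; the foot narrows to 42 mm), 62 mm tall, wall 3.5 mm, about 140 g, standing upright on the bench; origin at the centre of its underside, z up
- saucer_blue: cobalt blue glazed round saucer, loose on the bench, 100 mm outer diameter at the rim (88 mm at its foot), 11 mm high overall, about 250 g; inside, a flat floor roughly 80 mm across lies 5 mm above the bench; origin at the centre of its underside, z up
- saucer_green: leaf green glazed round saucer, loose on the bench, 100 mm outer diameter at the rim (88 mm at its foot), 11 mm high overall, about 250 g; inside, a flat floor roughly 80 mm across lies 5 mm above the bench; origin at the centre of its underside, z up
- saucer_red: iron red glazed round saucer, loose on the bench, 100 mm outer diameter at the rim (88 mm at its foot), 11 mm high overall, about 250 g; inside, a flat floor roughly 80 mm across lies 5 mm above the bench; origin at the centre of its underside, z up
- saucer_white: white glazed round saucer, loose on the bench, 100 mm outer diameter at the rim (88 mm at its foot), 11 mm high overall, about 250 g; inside, a flat floor roughly 80 mm across lies 5 mm above the bench; origin at the centre of its underside, z up
- lighthouse: bystander: loose unglazed cream ceramic lighthouse, 140 mm tall, 68 mm diameter at the foot, beside the work; origin at the centre of its underside
- pedestal_bowl: bystander: loose clay-brown bowl on a short foot, 100 mm rim diameter, 57 mm tall, beside the work; origin at the centre of its underside
There are look-alikes about, which are no part of the job. Several things have the shape of the cup_white; the one meant has the colours described above.

How it is judged:
By the outcome, as a careful person would: the job done as asked, in the order asked, and still so for the second after the job is handed in, with the robot touching nothing.
It also fails if it takes over 96 s, if anything falls off the work surface, if the arm or the gripper's body presses on something with over 40 N, if the wrist force passes 120 N, or if a joint passes its speed limit or range.

## Working session

There is one attempt and no reset: what is moved stays moved. The work goes in short steps, Python scripts to look and compute and a tool call to move; the robot and the scene stay as the last step left them, time stands still between calls to the robot, and variables do not carry over. Pictures are saved under pics/ and viewed, at most 14 in all, crops included, and the job is handed in when it is done.

Besides the shell and the picture viewer there is one more tool, called as name(argument=value, ...), one argument or row to a line, values as JSON. drive_tool: Moves the arm, as the interface text tells. Shifts and turns lie within -1 to 1; 1 stands for 0.1 m of shift or pi/4 rad of turn. Its arguments: {"type":"object","properties":{"commands":{"type":"string"},"force":{"type":"number"}},"required":["commands"]}

```bash
mkdir -p pics
cat > h.py <<'E'
import numpy as np, cv2
from scipy.spatial.transform import Rotation as R
from rig import *
def rot(a):
    a=np.array(a,float)
    return a if a.shape==(3,3) else R.from_quat(a,scalar_first=True).as_matrix()
def cam(p,s=None):
    if "position" in p: return np.array(p["position"],float),rot(p["attitude"])
    T=np.array(p["tool_from_camera"]); A=rot(s["ee_rot"])
    return np.array(s["eef_pos"])+A@T[:3,3],A@T[:3,:3]
def foc(p): return 192/np.tan(np.radians(p["fov_y"])/2)
def ground(p,uv,z,s=None):
    c,A=cam(p,s); d=A@np.array([(uv[0]-p["cx"])/foc(p),(uv[1]-p["cy"])/foc(p),1])
    return c+d*(z-c[2])/d[2]
def proj(p,X,s=None):
    c,A=cam(p,s); q=(np.atleast_2d(X)-c)@A
    return q[:,:2]/q[:,2:]*foc(p)+[p["cx"],p["cy"]]
E
python3 - <<'E'
from h import *
print(sense())
for n in ["scene","top"]:
    p=capture(n); cv2.imwrite(f"pics/{n}0.png",cv2.resize(p["pixels"],(768,576))); c,A=cam(p); print(n,c,A.round(3).tolist(),p["fov_y"],p["cx"],p["cy"])
    for o in ["cup_blue","cup_green","cup_red","cup_white","saucer_blue","saucer_green","saucer_red","saucer_white","lighthouse","pedestal_bowl"]:
        z=62 if "cup" in o else 8
        print(o,[(np.round(b["position"]).tolist(),round(b["confidence"],2),ground(p,b["position"],z)[:2].round().tolist()) for b in boxes_of(p,o)[:5]])
E
```

```text
{'time_s': 0.0, 'joints': array([-1.49640674e+00,  3.13496761e-01,  1.49845149e+00,  2.33756042e-05,
        1.33098093e+00, -2.23396929e-01]), 'dq': array([-6.05736113e-04,  3.99223962e-04,  1.84985143e-04, -8.02403361e-06,
       -2.85668913e-04,  1.07732187e-03]), 'tau': array([ 3.04856012e-04, -4.12265003e+01, -2.59744084e+01, -1.22622987e-04,
        4.13034431e-03, -2.38682009e-05]), 'eef_pos': array([ 154.01501224, -501.65705699,  247.70570729]), 'ee_rot': array([-6.65561894e-04,  9.88936054e-01,  1.48340941e-01,  6.10617959e-05]), 'force': array([ 0.42486683,  0.34732681, -0.09020407]), 'wrist_torque': array([-0.05345492,  0.02729211, -0.00927091]), 'grip_force': 0.0, 'grip_width': 1.0003293232581687}
scene [ 1215.28731713 -1050.1306699   1168.11725716] [[0.833, 0.352, -0.427], [0.553, -0.559, 0.618], [-0.022, -0.751, -0.66]] 42.22052716194823 259.9666609625996 188.125626773444
cup_blue [([234.0, 204.0], 0.55, [470.0, -125.0])]
cup_green [([207.0, 234.0], 0.55, [480.0, -278.0]), ([290.0, 230.0], 0.52, [684.0, -127.0])]
cup_red [([262.0, 174.0], 0.68, [465.0, 53.0]), ([285.0, 
[... 1038 characters left out ...]
])]
cup_red [([222.0, 214.0], 0.91, [453.0, 81.0])]
cup_white [([141.0, 254.0], 0.95, [361.0, 282.0]), ([114.0, 239.0], 0.82, [399.0, 348.0]), ([146.0, 215.0], 0.79, [455.0, 270.0]), ([184.0, 244.0], 0.76, [382.0, 176.0]), ([184.0, 194.0], 0.61, [505.0, 173.0])]
saucer_blue [([360.0, 138.0], 0.6, [643.0, -279.0])]
saucer_green [([161.0, 139.0], 0.6, [657.0, 242.0]), ([218.0, 140.0], 0.36, [650.0, 91.0])]
saucer_red [([216.0, 139.0], 0.91, [653.0, 98.0]), ([356.0, 214.0], 0.16, [444.0, -258.0])]
saucer_white [([284.0, 138.0], 0.58, [651.0, -82.0])]
lighthouse [([76.0, 198.0], 0.96, [507.0, 466.0])]
pedestal_bowl [([417.0, 150.0], 0.88, [606.0, -424.0]), ([151.0, 216.0], 0.72, [456.0, 270.0])]
```

View pics/top0.png

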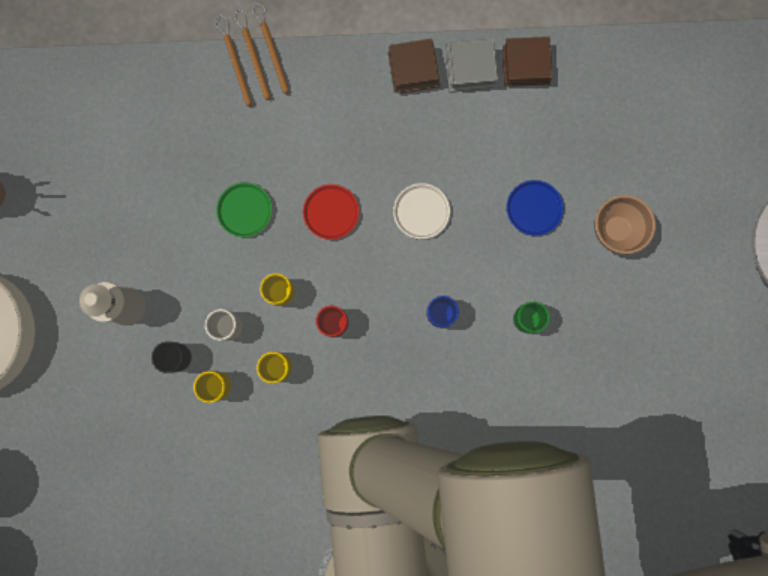

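View pics/scene0.png

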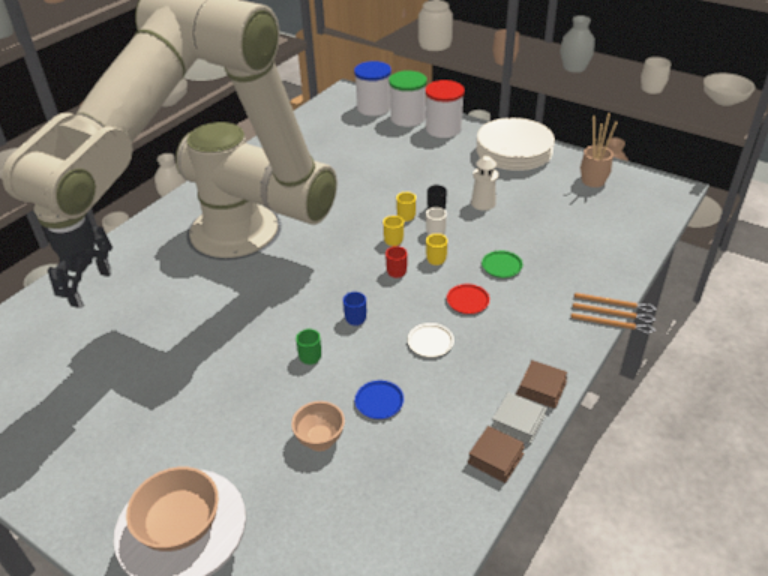

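The enlarged top view (768x576) shows the saucers green (245,210), red (332,211), white (422,211) and blue (535,208). The cups are red (332,321), blue (442,312) and green (532,318).

The candidates for cup_white are yellow at (276,289), (273,367) and (210,387), black at (171,357), and white/grey at (221,324). Only (221,324) fits "white glazed". I'll confirm that with a crop and measure silhouettes in both views.

```bash
cat > m.py <<'E'
from h import *
from scipy.optimize import least_squares
P={"cup":[(21,0),(26,25),(26,62)],"saucer":[(44,0),(50,11)]}
t=np.linspace(0,2*np.pi,60,endpoint=False)
def cent(poly):
    m=cv2.moments(poly.astype(np.float32).reshape(-1,1,2)); return np.array([m["m10"],m["m01"]])/m["m00"],m["m00"]
def model(p,kind,xy,z0,s):
    X=np.vstack([np.c_[xy[0]+r*np.cos(t),xy[1]+r*np.sin(t),0*t+z+z0] for r,z in P[kind]])
    return cent(cv2.convexHull(proj(p,X,s).astype(np.float32)))
def mask(p,col):
    h,S,v=[c.astype(int) for c in cv2.split(cv2.cvtColor(p["pixels"],cv2.COLOR_BGR2HSV))]
    if col=="white": m=(S<60)&(v>165)
    else:
        hue={"blue":115,"green":62,"red":0}[col]; d=np.abs((h-hue+90)%180-90); m=(d<14)&(S>150)&(v>25)
        if col=="red": m=(d<6)&(S>165)&(v>25)
    return m.astype(np.uint8)
def locate(p,name,guess,z0=0,s=None):
    kind,col=name.split("_"); c0,a0=model(p,kind,guess,z0,s)
    m=mask(p,col)
    m=cv2.morphologyEx(m,cv2.MORPH_CLOSE,np.ones((3,3)))
    cs,_=cv2.findContours(m,cv2.RETR_EXTERNAL,cv2.CHAIN_APPROX_NONE); best=None
    for c in cs:
        hl=cv2.convexHull(c)
        if cv2.contourArea(hl)<.4*a0: continue
        q,a=cent(hl); d=np.linalg.norm(q-c0)
        if best is None or d<best[0]: best=(d,q,a)
    if best is None: return None
    r=least_squares(lambda x:model(p,kind,x,z0,s)[0]-best[1],guess[:2],diff_step=1e-3)
    return r.x.round(1).tolist(),round(float(best[2]/model(p,kind,r.x,z0,s)[1]),2)
G={"cup_blue":(460,-98),"cup_green":(448,-245),"cup_red":(450,80),"cup_white":(450,262),"saucer_blue":(650,-280),"saucer_green":(650,242),"saucer_red":(650,95),"saucer_white":(650,-80)}
E
python3 - <<'E'
from m import *
for n in ["scene","top"]:
    p=capture(n)
    for o,g in G.items(): print(n,o,locate(p,o,g))
    if n=="top": cv2.imwrite("pics/crop.png",cv2.resize(p["pixels"][165:285,90:240],None,fx=4,fy=4,interpolation=cv2.INTER_CUBIC))
print(tips_ahead() if callable(tips_ahead) else tips_ahead)
E
```

```text
scene cup_blue ([461.4, -101.8], 0.8)
scene cup_green ([667.2, 206.5], 1.1)
scene cup_red ([450.5, 82.1], 0.81)
scene cup_white ([547.3, -204.6], 281.29)
scene saucer_blue ([641.2, -271.3], 0.88)
scene saucer_green ([654.1, 236.3], 0.76)
scene saucer_red ([645.3, 83.6], 0.84)
scene saucer_white ([531.3, -184.2], 171.68)
top cup_blue ([464.0, -100.6], 0.85)
top cup_green ([450.1, -249.5], 0.76)
top cup_red ([453.8, 85.1], 0.82)
top cup_white ([453.6, 273.1], 0.75)
top saucer_blue ([642.1, -269.2], 0.91)
top saucer_green ([656.2, 237.4], 0.86)
top saucer_red ([647.3, 85.7], 0.91)
top saucer_white ([643.3, -72.4], 0.94)
17.0
```

View pics/crop.png

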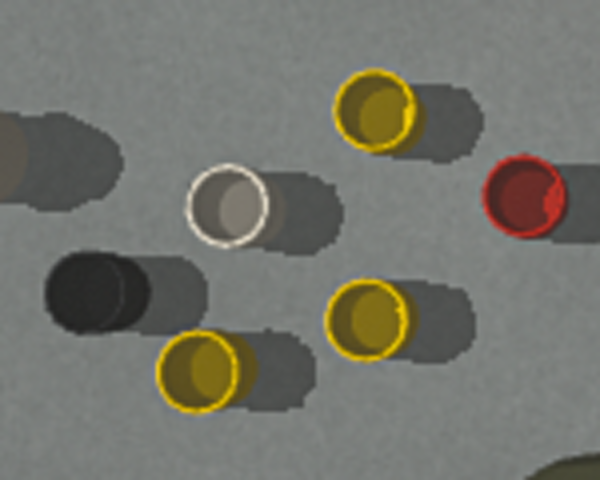

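The crop shows the white-rimmed cup at crop (228,205), with three yellow ones and one black one around it. The white one is the target. I'll move towards the green cup first and refine its position with the wrist camera.

drive_tool(
  commands="0.25 0.25 0 0 0 -0.038 100;0.25 0.25 0 0 0 -0.038 100;0.25 0.25 0 0 0 -0.038 100;0.25 0.25 0 0 0 -0.038 100;0.25 0.25 0 0 0 -0.038 100;0.25 0.25 0 0 0 -0.038 100;0.25 0.25 0 0 0 -0.038 100;0.25 0.25 0 0 0 -0.038 100;0.25 0.25 0 0 0 -0.038 100;0.25 0.25 0 0 0 -0.038 100;0.23 0.02 0 0 0 0 100;0.22 0.02 0 0 0 0 100;0 0 0 0 0 0 100;0 0 0 0 0 0 100",
  force=40,
)

```text
time_s: 2.37
eef_pos: [449.4, -247.6, 247.9]
ee_rot: [-0.0, 1.0, 0.0, -0.0]
force: [-0.6, -0.0, 0.2]
grip_width: 0.999
grip_force: 0.0
```

```bash
cat > w.py <<'E'
import sys
from m import *
s=sense(); p=capture("wrist")
print(s["eef_pos"].round(1),R.from_quat(s["ee_rot"],scalar_first=True).as_matrix().round(3).tolist(),s["grip_width"],s["grip_force"],s["force"].round(1),s["time_s"])
for a in sys.argv[1:]:
    if a.endswith(".png"): cv2.imwrite("pics/"+a,p["pixels"])
    else: print(a,locate(p,a,G[a],0,s),proj(p,[[*G[a],0]],s).round())
E
python3 w.py cup_green w1.png
```

```text
[ 449.4 -247.6  247.9] [[1.0, 0.001, -0.001], [0.001, -1.0, 0.0], [-0.001, -0.0, -1.0]] 0.99860868555075 0.0 [-0.6 -0.   0.2] 2.3667
cup_green None [[250. 165.]]
```

View pics/w1.png

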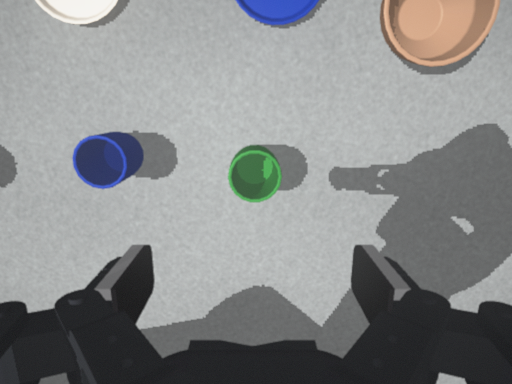

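The green cup shows whole at (255,174), with the blue cup at (103,160). The colour threshold was too tight, so I'll loosen it.

```bash
sed -i 's/(d<14)&(S>150)/(d<16)\&(S>90)/; s/(S>165)&(v>25)/(S>110)\&(v>25)/' m.py; sed -i 's/if cv2.contourArea(hl)<.4\*a0/if not .4*a0<cv2.contourArea(hl)<1.8*a0/' m.py
python3 w.py cup_green cup_blue
```

```text
[ 448.7 -247.8  248.1] [[1.0, -0.0, -0.001], [-0.0, -1.0, 0.0], [-0.001, -0.0, -1.0]] 1.0014481450858583 0.0 [ 0.5 -0.4  0.1] 2.4167
cup_green ([447.4, -249.3], 0.9) [[250. 164.]]
cup_blue ([461.7, -102.7], 0.96) [[120. 154.]]
```

drive_tool(
  commands="-0.01 -0.015 -0.35 0 0 0 100;0 0 -0.35 0 0 0 100;0 0 -0.35 0 0 0 100;0 0 -0.35 0 0 0 100;0 0 -0.3 0 0 0 100;0 0 -0.2 0 0 0 100;0 0 -0.2 0 0 0 100;0 0 0 0 0 0 100;0 0 0 0 0 0 50;0 0 0 0 0 0 40;0 0 0 0 0 0 40;0 0 0 0 0 0 40;0 0 0 0 0 0 40;0 0 0 0 0 0 40;0 0 0 0 0 0 40;0 0 0 0 0 0 40",
  force=40,
)

```text
time_s: 3.8
eef_pos: [448.6, -250.1, 40.0]
ee_rot: [0.001, 1.0, -0.0, 0.001]
force: [-1.0, -0.2, 7.5]
grip_width: 0.59
grip_force: 42.5
```

drive_tool(
  commands="0 0 0.1 0 0 0 40;0 0 0.2 0 0 0 40;0 0 0.3 0 0 0 40;0 0 0.3 0 0 0 40;0 0 0.3 0 0 0 40;0.08 0.25 0.2 0 0 0 40;0.08 0.35 0.1 0 0 0 40;0.08 0.35 0 0 0 0 40;0.08 0.35 0 0 0 0 40;0.08 0.35 0 0 0 0 40;0.08 0.35 0 0 0 0 40;0.08 0.35 0 0 0 0 40;0.08 0.35 0 0 0 0 40;0.08 0.35 0 0 0 0 40;0.08 0.35 0 0 0 0 40;0.08 0.35 0 0 0 0 40;0.08 0.35 0 0 0 0 40;0.08 0.35 0 0 0 0 40;0.08 0.32 0 0 0 0 40;0 0.1 0 0 0 0 40",
)

```text
time_s: 5.47
eef_pos: [560.0, 241.5, 189.0]
ee_rot: [-0.001, 1.0, 0.001, 0.001]
force: [0.0, 0.7, -1.1]
grip_width: 0.589
grip_force: 42.1
```

drive_tool(
  commands="0 0 0 0 0 0 40;0 0 0 0 0 0 40",
)

```text
time_s: 5.63
eef_pos: [559.7, 237.4, 188.7]
ee_rot: [0.0, 1.0, 0.0, -0.0]
force: [0.5, -1.2, -0.9]
grip_width: 0.59
grip_force: 42.1
```

```bash
python3 w.py saucer_green saucer_red w2.png
```

```text
[559.7 237.4 188.7] [[1.0, 0.0, -0.0], [0.0, -1.0, -0.0], [-0.0, 0.0, -1.0]] 0.5897929730231787 42.11714599499828 [ 0.5 -1.2 -0.9] 5.6333
saucer_green ([654.1, 236.4], 0.96) [[247.  75.]]
saucer_red ([645.3, 84.3], 0.96) [[411.  76.]]
```

View pics/w2.png

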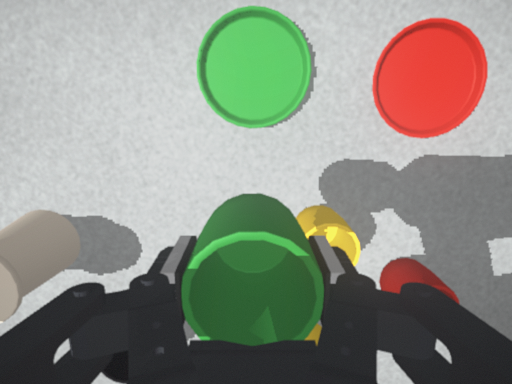

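The wrist view shows the green cup held upright at (253,290), the green saucer at (255,67) and the red saucer at (430,77). Next I'll place it.

drive_tool(
  commands="0.25 -0.01 0 0 0 0 40;0.35 0 -0.1 0 0 0 40;0.25 0 -0.2 0 0 0 40;0.1 0 -0.25 0 0 0 40;0 0 -0.25 0 0 0 40;0 0 -0.25 0 0 0 40;0 0 -0.2 0 0 0 40;0 0 -0.1 0 0 0 40;0 0 -0.04 0 0 0 40;0 0 0 0 0 0 40;0 0 -0.02 0 0 0 40;0 0 -0.02 0 0 0 40;0 0 -0.01 0 0 0 40;0 0 0 0 0 0 40;0 0 0 0 0 0 40",
)

```text
time_s: 6.93
eef_pos: [655.4, 236.7, 45.1]
ee_rot: [-0.0, 1.0, -0.0, 0.001]
force: [-0.7, -0.9, 1.9]
grip_width: 0.591
grip_force: 42.1
```

drive_tool(
  commands="0 0 -0.005 0 0 0 40;0 0 -0.005 0 0 0 40;0 0 0 0 0 0 40",
)

```text
time_s: 7.18
eef_pos: [655.4, 236.7, 45.0]
ee_rot: [0.0, 1.0, -0.0, 0.001]
force: [-3.8, -1.4, 9.1]
grip_width: 0.587
grip_force: 43.1
```

Contact made (9 N, z steady). Release, go up, and move over to the red cup.

drive_tool(
  commands="0 0 0 0 0 0 64;0 0 0 0 0 0 70;0 0 0 0 0 0 85;0 0 0 0 0 0 100;0 0 0 0 0 0 100;0 0 0 0 0 0 100;0 0 0.2 0 0 0 100;0 0 0.3 0 0 0 100;0 0 0.35 0 0 0 100;0 0 0.35 0 0 0 100;-0.2 -0.15 0.3 0 0 0 100;-0.3 -0.2 0.2 0 0 0 100;-0.3 -0.2 0.2 0 0 0 100;-0.3 -0.2 0.1 0 0 0 100;-0.3 -0.2 0 0 0 0 100;-0.3 -0.2 0 0 0 0 100;-0.2 -0.2 0 0 0 0 100;-0.15 -0.2 0 0 0 0 100;0 0 0 0 0 0 100;0 0 0 0 0 0 100",
)

```text
time_s: 8.85
eef_pos: [449.9, 81.1, 243.8]
ee_rot: [-0.0, 1.0, -0.001, 0.001]
force: [0.3, 0.4, -0.4]
grip_width: 1.002
grip_force: 0.0
```

```bash
python3 w.py cup_red saucer_red w3.png
python3 - <<'E'
from m import *
for n in ["top","scene"]:
    p=capture(n); print([(np.round(b["position"]).tolist(),b["confidence"]) for b in boxes_of(p,"cup_green")]); 
    if n=="scene": cv2.imwrite("pics/s1.png",p["pixels"])
E
```

```text
[449.9  81.1 243.8] [[1.0, -0.002, 0.001], [-0.002, -1.0, 0.0], [0.001, -0.0, -1.0]] 1.002001734990625 0.0 [ 0.3  0.4 -0.4] 8.85
cup_red ([451.0, 82.3], 0.93) [[253. 164.]]
saucer_red None [[238. -40.]]
[([160.0, 137.0], 0.92), ([140.0, 215.0], 0.52), ([166.0, 145.0], 0.27)]
[([336.0, 171.0], 0.73)]
```

View pics/w3.png

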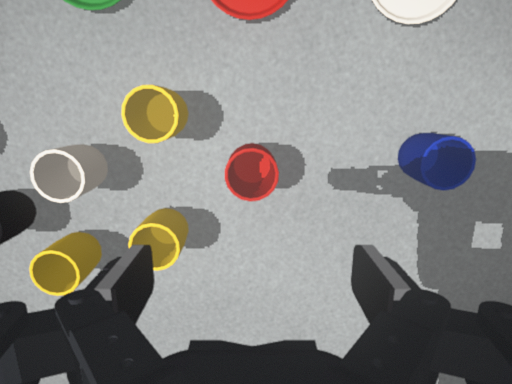

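View pics/s1.png

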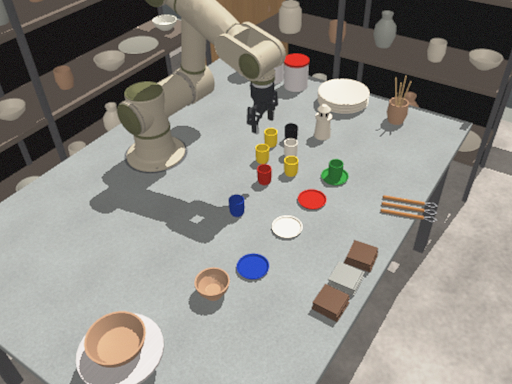

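Wrist: red cup at (251,172). Scene: the green cup stands on its saucer at (336,172). Now I'll grasp the red cup.

drive_tool(
  commands="0.01 0.01 -0.35 0 0 0 100;0 0 -0.35 0 0 0 100;0 0 -0.35 0 0 0 100;0 0 -0.35 0 0 0 100;0 0 -0.3 0 0 0 100;0 0 -0.2 0 0 0 100;0 0 -0.15 0 0 0 100;0 0 0 0 0 0 100;0 0 0 0 0 0 50;0 0 0 0 0 0 40;0 0 0 0 0 0 40;0 0 0 0 0 0 40;0 0 0 0 0 0 40;0 0 0 0 0 0 40;0 0 0 0 0 0 40;0 0 0 0 0 0 40",
)

```text
time_s: 10.43
eef_pos: [451.8, 82.7, 39.6]
ee_rot: [0.0, 1.0, -0.0, 0.001]
force: [-1.0, 1.8, 6.1]
grip_width: 0.607
grip_force: 41.6
```

drive_tool(
  commands="0 0 0.1 0 0 0 40;0 0 0.2 0 0 0 40;0 0 0.3 0 0 0 40;0.1 0 0.3 0 0 0 40;0.25 0.01 0 0 0 0 40;0.35 0 0 0 0 0 40;0.35 0 0 0 0 0 40;0.35 0 0 0 0 0 40;0.3 0 0 0 0 0 40;0.2 0 0 0 0 0 40;0.045 0 -0.1 0 0 0 40;0 0 -0.25 0 0 0 40;0 0 -0.25 0 0 0 40;0 0 -0.15 0 0 0 40;0 0 -0.05 0 0 0 40;0 0 -0.02 0 0 0 40;0 0 0 0 0 0 40;0 0 -0.01 0 0 0 40;0 0 -0.01 0 0 0 40;0 0 0 0 0 0 40",
)

```text
time_s: 12.1
eef_pos: [645.8, 83.6, 45.0]
ee_rot: [0.0, 1.0, -0.0, 0.001]
force: [-0.0, 0.8, -1.1]
grip_width: 0.605
grip_force: 42.2
```

drive_tool(
  commands="0 0 -0.005 0 0 0 40;0 0 -0.005 0 0 0 40;0 0 0 0 0 0 40;0 0 0 0 0 0 40",
)

```text
time_s: 12.43
eef_pos: [645.8, 83.6, 44.7]
ee_rot: [0.0, 1.0, -0.0, 0.001]
force: [-3.8, -0.5, 7.1]
grip_width: 0.607
grip_force: 42.8
```

drive_tool(
  commands="0 0 0 0 0 0 64;0 0 0 0 0 0 70;0 0 0 0 0 0 85;0 0 0 0 0 0 100;0 0 0 0 0 0 100;0 0 0 0 0 0 100;0 0 0.2 0 0 0 100;0 0 0.3 0 0 0 100;0 0 0.35 0 0 0 100;0 0 0.35 0 0 0 100;-0.2 -0.2 0.3 0 0 0 100;-0.25 -0.25 0.2 0 0 0 100;-0.25 -0.25 0.2 0 0 0 100;-0.25 -0.25 0.1 0 0 0 100;-0.25 -0.25 0 0 0 0 100;-0.25 -0.25 0 0 0 0 100;-0.2 -0.2 0 0 0 0 100;-0.19 -0.21 0 0 0 0 100;0 0 0 0 0 0 100;0 0 0 0 0 0 100",
)

```text
time_s: 14.1
eef_pos: [461.2, -103.1, 243.7]
ee_rot: [0.0, 1.0, -0.001, 0.0]
force: [0.3, -0.1, -0.1]
grip_width: 1.001
grip_force: 0.0
```

```bash
python3 w.py cup_blue cup_green cup_red w4.png
```

```text
[ 461.2 -103.1  243.7] [[1.0, -0.003, 0.001], [-0.003, -1.0, -0.0], [0.001, 0.0, -1.0]] 1.0012180453499424 0.0 [ 0.3 -0.1 -0.1] 14.1
cup_blue ([461.6, -102.2], 0.94) [[248. 166.]]
cup_green None [[377. 176.]]
cup_red ([603.9, 65.6], 0.44) [[ 91. 175.]]
```

View pics/w4.png

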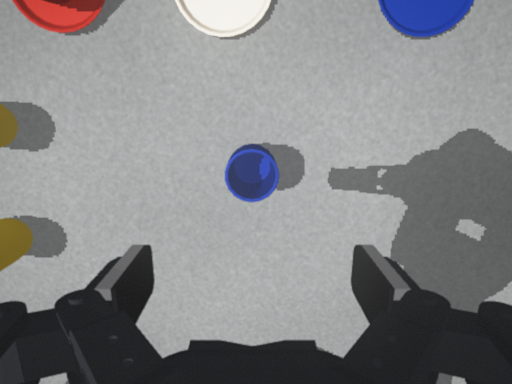

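Blue cup at (251,172), nearly centred under the tool. I'll grasp it, lift it and carry it to short of the blue saucer for a look.

drive_tool(
  commands="0.005 0.01 -0.35 0 0 0 100;0 0 -0.35 0 0 0 100;0 0 -0.35 0 0 0 100;0 0 -0.35 0 0 0 100;0 0 -0.3 0 0 0 100;0 0 -0.2 0 0 0 100;0 0 -0.15 0 0 0 100;0 0 0 0 0 0 100;0 0 0 0 0 0 50;0 0 0 0 0 0 40;0 0 0 0 0 0 40;0 0 0 0 0 0 40;0 0 0 0 0 0 40;0 0 0 0 0 0 40;0 0 0 0 0 0 40;0 0 0 0 0 0 40",
)

```text
time_s: 15.48
eef_pos: [462.9, -101.5, 39.7]
ee_rot: [0.0, 1.0, -0.0, 0.001]
force: [0.2, 1.5, 6.0]
grip_width: 0.608
grip_force: 41.6
```

drive_tool(
  commands="0 0 0.1 0 0 0 40;0 0 0.2 0 0 0 40;0 0 0.3 0 0 0 40;0 0 0.3 0 0 0 40;0.1 -0.2 0.3 0 0 0 40;0.15 -0.25 0.3 0 0 0 40;0.15 -0.3 0 0 0 0 40;0.15 -0.3 0 0 0 0 40;0.15 -0.3 0 0 0 0 40;0.15 -0.2 0 0 0 0 40;0 -0.12 0 0 0 0 40;0 0 0 0 0 0 40;0 0 0 0 0 0 40",
)

```text
time_s: 16.57
eef_pos: [546.5, -268.0, 188.5]
ee_rot: [-0.0, 1.0, -0.001, -0.0]
force: [0.0, -0.0, -2.1]
grip_width: 0.605
grip_force: 42.4
```

```bash
python3 w.py saucer_blue saucer_white
```

```text
[ 546.5 -268.   188.5] [[1.0, -0.001, -0.0], [-0.001, -1.0, 0.0], [-0.0, -0.0, -1.0]] 0.6045802645437466 42.37176055088639 [ 0.  -0.  -2.1] 16.5667
saucer_blue ([640.4, -271.2], 0.97) [[266.  60.]]
saucer_white None [[40. 60.]]
```

drive_tool(
  commands="0.25 -0.03 0 0 0 0 40;0.35 0 -0.1 0 0 0 40;0.25 0 -0.2 0 0 0 40;0.09 0 -0.25 0 0 0 40;0 0 -0.25 0 0 0 40;0 0 -0.25 0 0 0 40;0 0 -0.2 0 0 0 40;0 0 -0.1 0 0 0 40;0 0 -0.05 0 0 0 40;0 0 -0.02 0 0 0 40;0 0 0 0 0 0 40;0 0 -0.01 0 0 0 40;0 0 -0.01 0 0 0 40;0 0 -0.005 0 0 0 40;0 0 0 0 0 0 40;0 0 0 0 0 0 40",
)

```text
time_s: 17.95
eef_pos: [641.3, -271.5, 44.8]
ee_rot: [0.0, 1.0, -0.0, 0.001]
force: [-1.8, 1.4, 4.8]
grip_width: 0.604
grip_force: 42.8
```

drive_tool(
  commands="0 0 -0.003 0 0 0 40;0 0 0 0 0 0 64;0 0 0 0 0 0 70;0 0 0 0 0 0 85;0 0 0 0 0 0 100;0 0 0 0 0 0 100;0 0 0 0 0 0 100;0 0 0.2 0 0 0 100;0 0 0.3 0 0 0 100;0 0 0.35 0 0 0 100;0 0 0.35 0 0 0 100;-0.1 0.1 0.3 0 0 0 100;-0.2 0.25 0.3 0 0 0 100;-0.2 0.3 0.2 0 0 0 100;-0.2 0.3 0 0 0 0 100;-0.1 0.3 0 0 0 0 100;-0.1 0.3 0 0 0 0 100;-0.1 0.3 0 0 0 0 100;-0.1 0.3 0 0 0 0 100;-0.1 0.3 0 0 0 0 100",
)

```text
time_s: 19.62
eef_pos: [521.2, -26.2, 242.0]
ee_rot: [0.0, 1.0, -0.0, 0.0]
force: [-0.1, -1.2, -0.2]
grip_width: 0.998
grip_force: 0.0
```

drive_tool(
  commands="-0.1 0.3 0 0 0 0 100;-0.1 0.3 0 0 0 0 100;-0.1 0.3 0 0 0 0 100;-0.1 0.3 0 0 0 0 100;-0.1 0.3 0 0 0 0 100;-0.1 0.3 0 0 0 0 100;-0.1 0.3 0 0 0 0 100;-0.1 0.3 0 0 0 0 100;0 0.3 0 0 0 0 100;0 0.2 0 0 0 0 100;0 0 0 0 0 0 100;0 0 0 0 0 0 100",
)

```text
time_s: 20.62
eef_pos: [441.7, 263.0, 241.8]
ee_rot: [0.0, 1.0, 0.001, -0.0]
force: [1.0, -0.5, -1.2]
grip_width: 1.001
grip_force: 0.0
```

Run:
```python
from m import *
s=sense(); p=capture("wrist"); cv2.imwrite("pics/w5.png",p["pixels"]); print(s["eef_pos"],s["time_s"])
for b in boxes_of(p,"cup_white"): print(np.round(b["position"]),b["confidence"],ground(p,b["position"],62,s).round(1))
h,S,v=cv2.split(cv2.cvtColor(p["pixels"],cv2.COLOR_BGR2HSV))
g=proj(p,[[452,267,62]],s)[0]; print(g)
# rim fit: brightest low-saturation blob near the guess
for T in (190,210,225):
    m=((S<60)&(v>T)).astype(np.uint8)
    for c in cv2.findContours(m,cv2.RETR_EXTERNAL,cv2.CHAIN_APPROX_NONE)[0]:
        if len(c)>40 and cv2.contourArea(cv2.convexHull(c))<6000:
            e=cv2.fitEllipse(cv2.convexHull(c)); print(T,np.round(e[0],1),np.round(e[1],1),ground(p,e[0],62,s).round(1))
```

```text
[441.710578   262.98019686 241.75532351] 20.6167
[334. 233.] 0.96 [385.2 182.8  62. ]
[253. 165.] 0.94 [452.2 262.3  62. ]
[350. 102.] 0.94 [509.1 176.4  62. ]
[162. 213.] 0.94 [405.6 350.3  62. ]
[237. 258.] 0.85 [357.7 278.5  62. ]
[248.13213302 165.5522285 ]
190 [228.5 291.7] [10.3 21.2] [319.4 287.6  62. ]
190 [282.1 271.8] [ 8.2 23.7] [342.4 232.6  62. ]
190 [ 80.3 180.5] [19.1 22.6] [437.5 425.3  62. ]
190 [ 31.1 158. ] [13.5 35.6] [458.8 467.9  62. ]
190 [249.2 167.9] [54.8 61.5] [449.8 266.   62. ]
190 [315.1 146.1] [15.  27.8] [470.2 205.5  62. ]
190 [394.2 138.8] [11.6 16.6] [476.9 133.7  62. ]
190 [206.  138.1] [13.  15.2] [477.3 305.3  62. ]
190 [365.2 147.1] [43.5 44.5] [469.3 159.4  62. ]
190 [225.6 130.7] [ 9.3 15.7] [484.  287.4  62. ]
190 [312.7 125.8] [16.3 27. ] [488.5 208.6  62. ]
190 [12.8 96.5] [24.5 61.7] [513.4 474.6  62. ]
210 [ 31.5 157.9] [12.9 33.5] [458.9 467.6  62. ]
210 [248.7 166.9] [54.6 55.6] [450.7 266.5  62. ]
210 [21.1 91.7] [16.8 43.7] [517.5 466.6  62. ]
225 [ 31.6 158.1] [12.  31.9] [458.8 467.5  62. ]
225 [248.7 166.8] [54.2 54.9] [450.8 266.4  62. ]
225 [21.3 92. ] [16.1 43. ] [517.3 466.4  62. ]
```

View pics/w5.png

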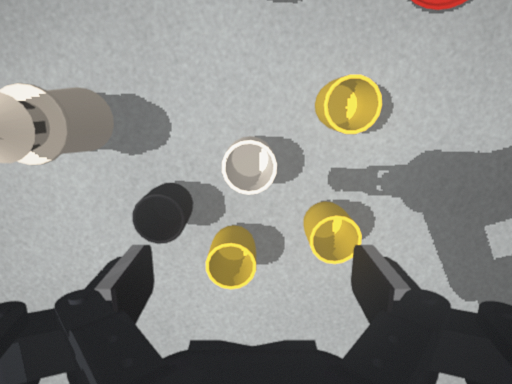

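White cup is at (249,167), with yellow at (352,104), (334,240) and (232,263) and black at (160,215). The fingers, closing along y, clear all of them.

drive_tool(
  commands="0.09 0.034 -0.2 0 0 0 100;0 0 -0.35 0 0 0 100;0 0 -0.35 0 0 0 100;0 0 -0.35 0 0 0 100;0 0 -0.35 0 0 0 100;0 0 -0.25 0 0 0 100;0 0 -0.18 0 0 0 100;0 0 0 0 0 0 100;0 0 0 0 0 0 50;0 0 0 0 0 0 40;0 0 0 0 0 0 40;0 0 0 0 0 0 40;0 0 0 0 0 0 40;0 0 0 0 0 0 40;0 0 0 0 0 0 40;0 0 0 0 0 0 40",
)

```text
time_s: 22.05
eef_pos: [452.0, 265.9, 40.7]
ee_rot: [-0.0, 1.0, -0.0, 0.002]
force: [-0.9, -1.1, 6.2]
grip_width: 0.592
grip_force: 42.2
```

drive_tool(
  commands="0 0 0.1 0 0 0 40;0 0 0.2 0 0 0 40;0 0 0.3 0 0 0 40;0 0 0.3 0 0 0 40;0 0 0.3 0 0 0 40;0.05 -0.2 0.3 0 0 0 40;0.1 -0.3 0 0 0 0 40;0.1 -0.3 0 0 0 0 40;0.1 -0.3 0 0 0 0 40;0.1 -0.3 0 0 0 0 40;0.1 -0.3 0 0 0 0 40;0.1 -0.3 0 0 0 0 40;0.1 -0.3 0 0 0 0 40;0.1 -0.3 0 0 0 0 40;0.1 -0.3 0 0 0 0 40;0.1 -0.3 0 0 0 0 40;0 -0.2 0 0 0 0 40;0 0 0 0 0 0 40;0 0 0 0 0 0 40",
)

```text
time_s: 23.63
eef_pos: [555.8, -74.8, 189.7]
ee_rot: [-0.0, 1.0, -0.001, 0.0]
force: [0.3, -0.1, -0.0]
grip_width: 0.596
grip_force: 42.0
```

Run:
```python
from m import *
s=sense(); p=capture("wrist"); cv2.imwrite("pics/w6.png",p["pixels"]); print(s["eef_pos"],s["time_s"],s["grip_width"])
h,S,v=cv2.split(cv2.cvtColor(p["pixels"],cv2.COLOR_BGR2HSV))
for b in boxes_of(p,"saucer_white")[:2]: print(np.round(b["position"]),b["confidence"],ground(p,b["position"],9,s).round(1))
for T in (215,230,240):
    m=((S<60)&(v>T)).astype(np.uint8)
    for c in cv2.findContours(m,cv2.RETR_EXTERNAL,cv2.CHAIN_APPROX_NONE)[0]:
        c=cv2.convexHull(c)
        if 3000<cv2.contourArea(c)<20000:
            q,a=cent(c); r=least_squares(lambda x:model(p,"saucer",x,0,s)[0]-q,[642,-72],diff_step=1e-3); print(T,q,r.x,a/model(p,"saucer",r.x,0,s)[1])
```

```text
[555.8009435  -74.7715865  189.68888889] 23.6333 0.5962361566931448
[255.  79.] 0.88 [642.7 -77.1   9. ]
215 [252.11453269  78.04558744] [641.0673347  -74.62125339] 0.956901181050204
230 [253.38597916  79.67904994] [639.72443304 -75.72336254] 0.6765715366964369
230 [252.20184345  78.94602721] [640.32857344 -74.69551685] 0.9272997658543959
```

View pics/w6.png

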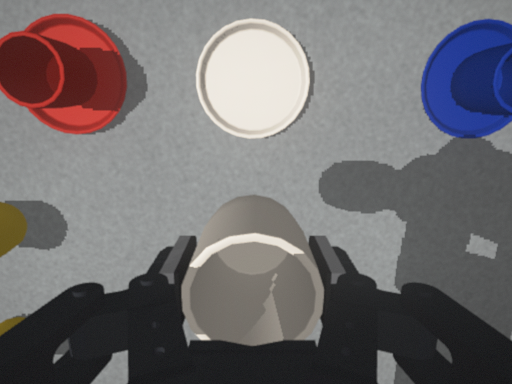

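The white saucer is at (253,78) in the wrist view, the cup is held upright, and the red and blue sets sit either side. Lower it.

drive_tool(
  commands="0.25 0 0 0 0 0 40;0.3 0 -0.1 0 0 0 40;0.22 0 -0.2 0 0 0 40;0.09 0 -0.25 0 0 0 40;0 0 -0.25 0 0 0 40;0 0 -0.25 0 0 0 40;0 0 -0.2 0 0 0 40;0 0 -0.1 0 0 0 40;0 0 -0.05 0 0 0 40;0 0 -0.02 0 0 0 40;0 0 0 0 0 0 40;0 0 -0.01 0 0 0 40;0 0 -0.01 0 0 0 40;0 0 0 0 0 0 40;0 0 0 0 0 0 40",
)

```text
time_s: 24.98
eef_pos: [642.4, -74.3, 45.8]
ee_rot: [0.0, 1.0, -0.0, 0.001]
force: [-0.3, -0.7, 2.8]
grip_width: 0.591
grip_force: 42.2
```

drive_tool(
  commands="0 0 -0.005 0 0 0 40;0 0 -0.003 0 0 0 40;0 0 0 0 0 0 40;0 0 0 0 0 0 40",
)

```text
time_s: 25.32
eef_pos: [642.5, -74.3, 45.7]
ee_rot: [0.0, 1.0, -0.0, 0.001]
force: [-3.6, 0.8, 9.8]
grip_width: 0.592
grip_force: 43.0
```

Contact. Release, rise and back away for a check.

drive_tool(
  commands="0 0 0 0 0 0 64;0 0 0 0 0 0 70;0 0 0 0 0 0 85;0 0 0 0 0 0 100;0 0 0 0 0 0 100;0 0 0 0 0 0 100;0 0 0.2 0 0 0 100;0 0 0.3 0 0 0 100;0 0 0.35 0 0 0 100;0 0 0.35 0 0 0 100;-0.2 0 0.35 0 0 0 100;-0.3 0 0.3 0 0 0 100;-0.35 0 0.3 0 0 0 100;-0.35 0 0.2 0 0 0 100;-0.35 0 0 0 0 0 100;-0.35 0 0 0 0 0 100;-0.2 0 0 0 0 0 100;-0.1 0 0 0 0 0 100;0 0 0 0 0 0 100;0 0 0 0 0 0 100",
)

```text
time_s: 26.98
eef_pos: [426.1, -74.3, 276.0]
ee_rot: [0.0, 1.0, -0.001, 0.0]
force: [0.0, -0.1, 0.0]
grip_width: 0.999
grip_force: 0.0
```

Run:
```python
from m import *
p=capture("top")
cv2.imwrite("pics/top2.png",cv2.resize(p["pixels"][90:230,60:450],None,fx=2,fy=2,interpolation=cv2.INTER_CUBIC))
cv2.imwrite("pics/topc.png",np.hstack([cv2.resize(p["pixels"][115:165,c-28:c+28],None,fx=3.5,fy=3.5,interpolation=cv2.INTER_CUBIC) for c in (163,221,281,357)]))
for n,x in {"saucer_green":(654.1,236.4),"saucer_red":(645.3,84.2),"saucer_white":(641.2,-74.6),"saucer_blue":(640.4,-271.2)}.items():
    print(n,locate(p,n,x),boxes_of(p,n.replace("saucer","cup"))[0]["position"])
```

```text
saucer_green ([656.3, 238.5], 0.93) [160.2, 137.1]
saucer_red ([647.1, 85.9], 0.94) [222.9, 138.0]
saucer_white ([643.4, -71.0], 0.91) [180.5, 243.2]
saucer_blue ([642.2, -269.0], 0.96) [359.7, 137.0]
```

View pics/topc.png

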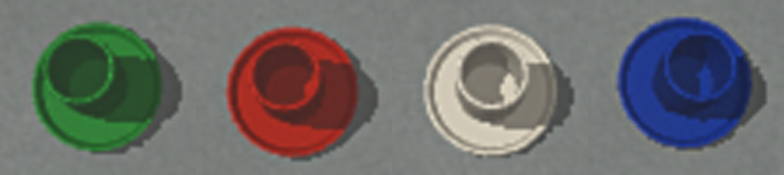

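View pics/top2.png

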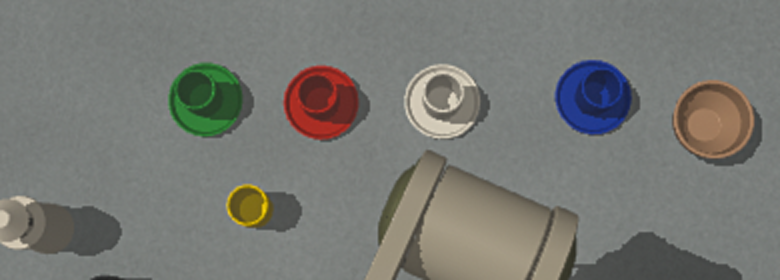

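The four cups stand upright on matching saucers. Rims in the topc crop are at green (81,70), red (285,76), white (492,75) and blue (702,67). I'll check centring with parallax removed.

Offsets are within about 2 mm once the crop's half-pixel shift is accounted for. Hand in.

```bash
python3 -c "from rig import *; print(finish_job())"
```

```text
the job is handed in; nothing more can be done
None
```

The job is handed in: all four cups stand upright on their matching saucers, about 2 mm off centre at most by my last picture, and nothing I saw suggests the saucers, lighthouse or brown bowl were disturbed.

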